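Close the drill-jig leaf over the block and latch it

ROBOT

A 7-joint arm with a two-finger parallel gripper is mounted at the origin on the work surface. World frame = base frame: x ahead of the robot, y to its left, z up, the work surface at z = 0. Lengths are in m, angles in rad, forces in N, time in s.
With the tool pointing down it reaches from about 0.4 to 0.875 m from the base axis. Payload 6.5 kg.
Tool frame: the origin (TCP) lies on the centre line of the jaws, within the pads' length; the fingertips stand 25 mm ahead of it and the grasp point (between the pads) lies 6 mm ahead of it; z points along the fingers, y is the direction in which the jaws open and shut (so a half turn about z gives the same grasp; the last joint's range is limited). The gripper opens to 88 mm and grips with 3 to 60 N. Pads are 18 mm wide; open, the fingers measure 123 mm over their backs; the gripper's body (75 mm by 187 mm) begins 45 mm behind the grasp point.
Start: joints at [-1.226, 0.536, -0.004, 1.538, 0.003, 1.067, -0.071], TCP at [0.26, 0.596, 0.264] pointing down, gripper open.
Joint ranges: [-2.7, 2.7], [-0.37, 2.16], [-1.27, 1.26], [0.24, 2.4], [-1.31, 4.45], [0.19, 1.91], [-2.76, 2.76]. Speed limits (rad/s): [2.39, 2.39, 3.14, 3.14, 3.14, 3.14, 3.14].

INTERFACE

Orientations are given as a unit quaternion [w, x, y, z].
In Python, from cell import arm, read_camera, camera_model, finish_job gives the robot as it stands. The module is installed in compiled form; this text tells all that it offers.
- The arm moves only by the tool jog_arm, never from a script. Its argument "deltas" is a list of rows, each a list of 3 entries, a list of its own where there are three numbers: the shift along the tool's x, y, z in mm, then the turn about the tool's z in rad, then the closure, from 0 (fully open) to 1 (shut). A call has 1 to 12 rows; each row is the pose to reach, as a shift and turn from the pose commanded when the call began, along the tool's axes at that moment; what a row does not reach only later rows make up. A row lasts 1/10 s, in which the tool goes at most 50 mm and 8.59 degrees, less where a joint would pass 70% of its speed; a pose out of reach is approached as far as the arm can. A call with a gripper value outside its range is refused whole. The fingers move at their own pace and stop on an object; "newtons" is the grip in N (left out, the last holds). Time passes only in rows, so rows that repeat a pose let the fingers close. It gives the time, the measured TCP pose, the force and the opening at its end, in the units of the state.
- arm.get_obs(): the state, without advancing time (a new reading comes with each control period).
- read_camera(name): name is "scene" or "top" or "wrist"; returns the picture (420x560x3 uint8, red, green, blue); there is no depth.
- camera_model(name): a dict with "intrinsics" (3x3 intrinsics, pixels), "k1" (the pictures are not rectified: a ray, as slopes to the right and down, at radius r is drawn at 1 + k1 r^2 times it, then the intrinsics apply), "R" (3x3) and "t" (3): a world point X has camera coordinates R X + t. Camera axes: x right, y down, z forward; pixel columns grow to the right and rows downward; lengths in m; the calibration is good to about 2 mm. A picture is of the moment at which its call begins: read the wrist's pose just before it. camera_model takes no time and is no camera call; for the wrist camera it gives the pose at the moment of the call.
- finish_job(): hands the job in, once; it reports no verdict.
The state is a dict: "time": time; "qpos": joint angles; "qvel": joint speeds; "effort": joint torques, N m; "tool_pos": TCP position; "eef_rot": TCP orientation; "force": force on the tool from outside, world axes, zero at the start; "wrist_torque": the same for the moment, N m; "finger_gap": finger opening in m.
Only numpy, scipy, OpenCV 4.12 (cv2) and the standard library are available. Lean on these libraries where they do the work, as an engineer would, in place of code of your own. Each camera call takes 0.05 s, during which the arm holds its last target.

TASK

A steel block sits in the drill jig, whose hinged blue leaf lies folded back off it. Using only fingertips or the outside of the fingers, swing the leaf up and right over its hinge and lay it flat over the block without slamming or forcing it, then gently push the red tab of the swing latch round to its stop, so that the latch lies across the leaf's orange lug. Do not grip, lift or carry anything, leave the block in its nest and the other parts where they are, and finish clear.

Things in the scene. Friction and masses are not known exactly. Their poses are not given: they have to be found in the camera images.
- jig: Hinged-leaf drill jig, fixed. Black base plate 150 x 250 mm (x -75 to 75, y -180 to 70), top 35 mm above the table. Origin on the table under the middle of the hinge pin; x along the pin, y towards the side where the open leaf lies, z up. Nest at y = -68 mm. Hinge cheeks at x = +-66, 79 mm high. Past y = 70 mm nothing is under the open leaf, so its end can be reached from below.
- hinge (a point): Middle of the hinge axis, 72 mm above the table, axes as jig. The leaf turns about this x axis, over the top. A stiff friction hinge (about 0.42 N m) holds the leaf at any angle: 2 to 6 N at the lug moves it, and it must be pushed all the way down. The leaf weighs 0.25 to 0.4 kg.
- leaf (a joint): Leaf angle, rad: 0 folded back flat towards the jig's +y, 1.57 upright, 3.14 (rubber stop) flat over the block on the -y side; starts at 0 to 0.35. Light-blue plate 8 mm thick, 110 mm wide, reaching 130 mm from the axis, then an orange lug 40 mm wide to 156 mm. The axis is at mid-thickness: lying flat on either side, its faces are 68 and 76 mm above the table.
- leaf_lug (a point): Middle of the lug's end face, 156 mm from the hinge axis, mid-thickness; moves with the leaf. Its y axis points outward along the leaf, x along the hinge.
- latch (a joint): Latch angle, rad: 0 open, arm pointing to the jig's -y; turns clockwise seen from above to 1.57 (stop), where the arm points to the jig's -x, across the lug of the closed leaf. Stays where it is left; about 1.2 N at the tab moves it. Its stop gives slightly. Starts at 0 to 0.45, clear of the leaf.
- latch_pivot (a point): Latch pivot at x = 42, y = -150, z = 83 mm in the jig's frame, fixed. The steel arm is 56 mm long from here, 14 mm wide, its faces 79 and 87 mm above the table (3 mm above the closed leaf).
- latch_tab (a point): Middle of the red thumb tab that stands up from the latch arm, 42 mm from the pivot: 26 mm long along the arm, 4 mm thick, from 87 to 112 mm above the table; this point is 100 mm above it. Push its broad face.
- block: Loose steel block 62 x 62 x 25 mm in the jig's nest, origin in the centre of its underside, which is 41 mm above the table; its top is 2 mm below the closed leaf. To stay where it is.
- spare_block: Loose steel block 62 x 62 x 25 mm standing on the table beside the jig, origin under its centre. Leave alone.
- ring_part: Loose turned aluminium ring, 68 mm diameter, 28 mm high, on the table, origin under its centre. Leave alone.
- plug_gauge: Loose dark steel plug gauge standing on end, foot 32 mm diameter, 72 mm high, origin under its foot. Leave alone.

How it is judged:
On the way, in this order (a step that is already met when the one before it is completed fails the run):
1. the leaf lies flat over the block (value of joint leaf above 3.115 rad), for 0.2 s.
2. the latch is round across the lug (value of joint latch above 1.4 rad), for 0.2 s.
At the end, for the whole second after the job is handed in: Leaf within 0.026 rad of its stop, flat over the block (about 4 mm at the lug); latch within 0.17 rad of its stop, across the lug; block seated in its nest (5 mm sideways, 3 mm in height) and still; spare block, ring and plug gauge upright and within 15 mm of where they stood (value of joint leaf above 3.115 rad and value of joint latch above 1.4 rad and x of block in the frame of jig between -0.005 and 0.005 m and y of block in the frame of jig between -0.073 and -0.063 m and z of block in the frame of jig between 0.038 and 0.044 m and linear speed of block below 0.02 m/s and not (distance of any of spare_block, ring_part, plug_gauge from where it was at the start of the episode above 0.015 m or angle between any of spare_block, ring_part, plug_gauge's own z axis and vertical above 0.35 rad)); the robot touches nothing.
It fails at once if the leaf is slammed or flung (faster than 3.5 rad/s) (velocity of joint leaf above 3.5 rad/s or velocity of joint leaf below -3.5 rad/s).
It fails at once if the leaf or the latch is gripped or forced (more than 38 N from the fingers) or pushed with the arm or the body of the gripper (more than 5 N) (contact force between the fingers and leaf above 38 N or contact force between the fingers and latch above 38 N or contact force between the arm and leaf above 5 N or contact force between the arm and latch above 5 N).
It fails at once if the latch is swung in before the leaf is down (value of joint latch above 0.95 rad and value of joint leaf below 3 rad).
It fails at once if the block is lifted or shifted out of its nest (distance of block from where it was at the start of the episode above 0.006 m).
It fails at once if another part is moved, lifted or tipped (distance of any of spare_block, ring_part, plug_gauge from where it was at the start of the episode above 0.015 m or angle between any of spare_block, ring_part, plug_gauge's own z axis and vertical above 0.35 rad).
It also fails if it takes over 54 s, if anything falls off the work surface, if the arm or the gripper's body presses on something with over 40 N, if the wrist force passes 120 N, or if a joint passes its speed limit or range.

## Working session

There is one attempt and no reset: what is moved stays moved. The work goes in short steps, Python scripts to look and compute and a tool call to move; the robot and the scene stay as the last step left them, time stands still between calls to the robot, and variables do not carry over. Pictures are saved under pics/ and viewed, and the job is handed in when it is done.

Besides the shell and the picture viewer there is one more tool, called after "Request:" by a JSON object that holds its "op" and its "data". jog_arm: Moves the arm, as the interface text tells. Its arguments: {"type":"object","properties":{"deltas":{"type":"array"},"newtons":{"type":"number"}},"required":["deltas"]}

```bash
mkdir -p pics
python3 - <<'E'
from cell import arm, read_camera, camera_model
import cv2
o=arm.get_obs()
print({k:(v) for k,v in o.items()})
for n in ["scene","top","wrist"]:
    m=camera_model(n); print(n,m)
    im=read_camera(n); cv2.imwrite(f"pics/{n}0.png",im[:,:,::-1])
E
```

```text
{'time': 0.0, 'qpos': array([-1.22620853,  0.53717495, -0.00443541,  1.53886151,  0.00259343,
        1.06731564, -0.07119312]), 'qvel': array([ 0.00015587,  0.00070874,  0.00066583, -0.00145575, -0.00044702,
        0.00020768, -0.00129352]), 'effort': array([-1.86140501e-04, -5.70976853e+01,  9.90853831e-01, -2.51607728e+01,
       -5.62229496e-02,  1.77088310e-02,  1.57013524e-04]), 'tool_pos': array([0.25934868, 0.5953897 , 0.26283792]), 'eef_rot': array([-1.17403092e-04,  2.03917054e-01,  9.78987776e-01, -8.68951101e-04]), 'force': array([-1.4087318 ,  0.04925435, -0.19875597]), 'wrist_torque': array([-0.06141781,  0.03083543, -0.00351607]), 'finger_gap': 0.08824554915792764}
scene {'intrinsics': array([[531.37111674,   0.        , 284.17515565],
       [  0.        , 531.37111674, 215.87222602],
       [  0.        ,   0.        ,   1.        ]]), 'k1': -0.17337094863686203, 'R': array([[-0.38211507,  0.92397655,  0.01598163],
       [ 0.76664581,  0.32661158, -0.55279207],
       [-0.5159867 , -0.19897793, -0.83316596]]), 't': array([ 0.21179998, -0.36447532,  1.14684247])}
top {'intrinsics': array([[488.32918118,   0.        , 277.55018396],
       [  0.        , 488.32918118, 201.25234956],
       [  0.        ,   0.        ,   1.        ]]), 'k1': 0.017397746194584306, 'R': array([[-0.00506898, -0.99988286, -0.01444211],
       [-0.98275325,  0.00765083, -0.1847634 ],
       [ 0.18485225,  0.01325647, -0.98267691]]), 't': array([0.00891233, 0.5417705 , 0.86606877])}
wrist {'intrinsics': array([[369.83502272,   0.        , 276.50236918],
       [  0.        , 369.83502272, 201.64938793],
       [  0.        ,   0.        ,   1.        ]]), 'k1': -0.05176420861492123, 'R': array([[ 0.40010267,  0.91646843, -0.00186052],
       [ 0.86713398, -0.37790606,  0.32444672],
       [ 0.29664208, -0.13142532, -0.94590214]]), 't': array([-0.64870269, -0.04515602,  0.39154542])}
```

View pics/scene0.png

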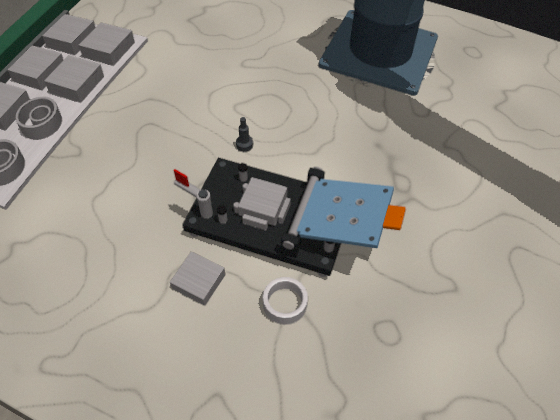

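View pics/top0.png

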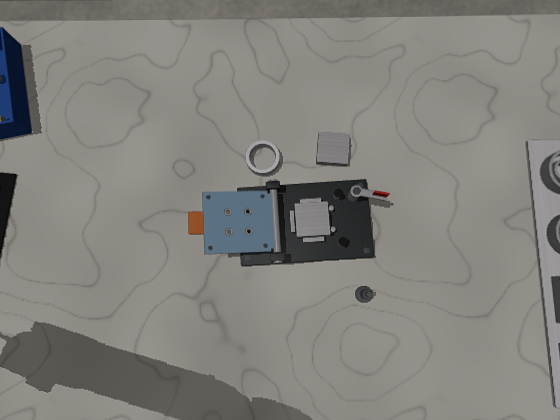

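View pics/wrist0.png

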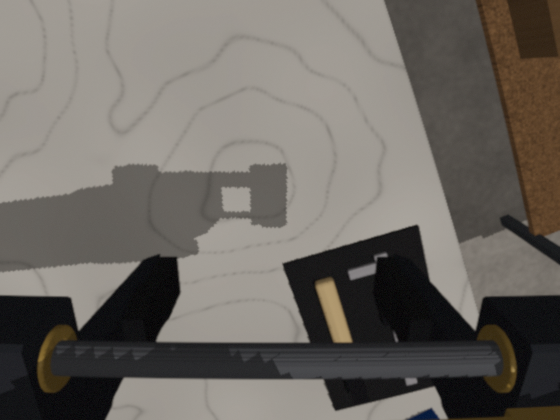

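The top view shows the jig roughly aligned with the world axes: leaf to the left (+y), orange lug at (196,223), latch pivot at (356,191) and red tab at (380,194). The ring is at (263,157), the spare block at (333,148) and the plug gauge at (364,294). I'll measure these next.

```bash
cat > h.py <<'E'
import numpy as np, cv2
from cell import arm, read_camera, camera_model
def ray(n,uv,m=None):
    m=m or camera_model(n); K=m["intrinsics"]
    d=np.array([(uv[0]-K[0,2])/K[0,0],(uv[1]-K[1,2])/K[1,1]]); u=d.copy()
    for _ in range(20): u=d/(1+m["k1"]*(u@u))
    R=m["R"];return -R.T@m["t"], R.T@np.array([u[0],u[1],1])
def plane(n,uv,z,m=None):
    c,d=ray(n,uv,m); return c+d*(z-c[2])/d[2]
def tri(a,b):
    (c1,d1),(c2,d2)=a,b; d1=d1/np.linalg.norm(d1);d2=d2/np.linalg.norm(d2)
    s=np.linalg.lstsq(np.c_[d1,-d2],c2-c1,rcond=None)[0]
    p,q=c1+s[0]*d1,c2+s[1]*d2; return (p+q)/2,np.linalg.norm(p-q)
def mask(im,kind):
    h=cv2.cvtColor(im,cv2.COLOR_RGB2HSV)
    r={"blue":((95,70,90),(115,255,255)),"orange":((8,180,120),(22,255,255)),"red":((0,150,90),(6,255,255))}[kind]
    m=cv2.inRange(h,*r)
    if kind=="red": m|=cv2.inRange(h,(174,150,90),(180,255,255))
    return m
def big(m):
    cs,_=cv2.findContours(m,cv2.RETR_EXTERNAL,cv2.CHAIN_APPROX_NONE)
    return max(cs,key=cv2.contourArea)
E
python3 - <<'E'
from h import *
ims={n:cv2.imread(f"pics/{n}0.png")[:,:,::-1].copy() for n in("scene","top")}
R={}
for k in("blue","orange","red"):
  for n in ims:
    mm=mask(ims[n],k)
    if n=="top": mm[:,:150]=0
    c=big(mm); q=cv2.boxPoints(cv2.minAreaRect(c)); M=cv2.moments(c)
    ce=(M['m10']/M['m00'],M['m01']/M['m00']); R[k,n]=ce
    ap=cv2.approxPolyDP(c,3,True)[:,0].tolist()
    print(k,n,cv2.contourArea(c),np.round(ce,1),np.round(q).tolist(),ap)
  print(tri(ray("scene",R[k,"scene"]),ray("top",R[k,"top"])))
d=np.hstack([cv2.resize(ims["top"][160:300,180:400],None,fx=3.6,fy=3.6,interpolation=cv2.INTER_CUBIC)])
cv2.imwrite("pics/topz.png",d[:,:,::-1])
d=cv2.resize(ims["scene"][140:290,160:420],None,fx=3,fy=3,interpolation=cv2.INTER_CUBIC)
cv2.imwrite("pics/scz.png",d[:,:,::-1])
E
```

```text
blue scene 4563.5 [345.7 211.7] [[296.0, 234.0], [305.0, 174.0], [393.0, 187.0], [384.0, 247.0]] [[316, 181], [299, 233], [377, 246], [392, 187]]
blue top 4038.0 [237.3 221.7] [[202.0, 192.0], [271.0, 189.0], [273.0, 251.0], [204.0, 253.0]] [[270, 194], [203, 192], [205, 253], [270, 250]]
(array([0.49825056, 0.07650941, 0.08830701]), np.float64(0.0009831480143581862))
orange scene 349.0 [393.8 216.8] [[382.0, 226.0], [388.0, 203.0], [405.0, 207.0], [399.0, 230.0]] [[389, 205], [383, 226], [399, 229], [404, 207]]
orange top 281.5 [195.4 222.4] [[188.0, 212.0], [202.0, 211.0], [203.0, 233.0], [189.0, 234.0]] [[189, 212], [189, 233], [203, 233], [202, 212]]
(array([0.49426315, 0.14719199, 0.11065604]), np.float64(0.0012568564919326587))
red scene 34.5 [182.  175.8] [[173.0, 170.0], [178.0, 166.0], [191.0, 182.0], [187.0, 186.0]] [[174, 169], [188, 185], [186, 176]]
red top 13.0 [381.5 192.3] [[375.0, 192.0], [375.0, 190.0], [388.0, 193.0], [388.0, 194.0]] [[375, 191], [388, 194]]
(array([ 0.54561432, -0.17733636,  0.1049402 ]), np.float64(0.002714783149026442))
```

View pics/topz.png

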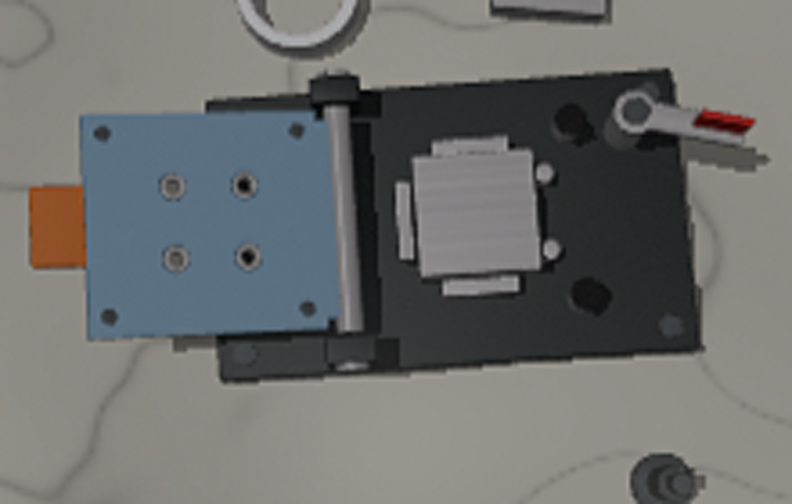

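View pics/scz.png

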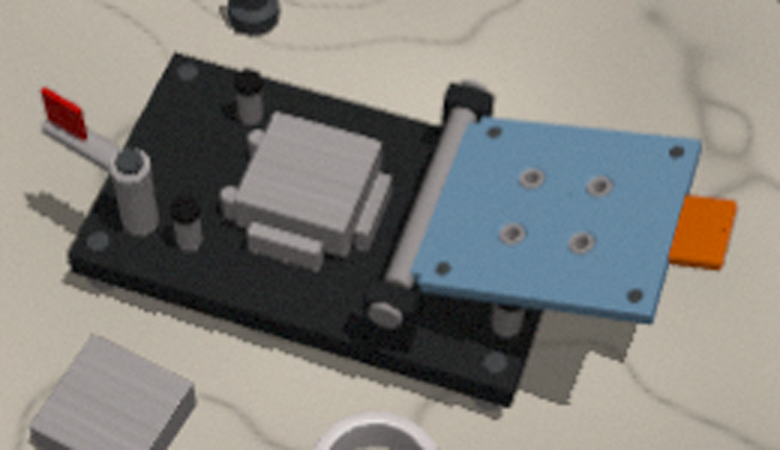

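Run:
```python
from h import *
f=lambda p:(p[0]/3.6+180-0.36,p[1]/3.6+160-.36)
g=lambda p:(p[0]/3+160-.33,p[1]/3+140-.33)
P=[plane("top",f(p),.035) for p in [(207,103),(668,70),(700,345),(221,378)]]
print("top plate",np.round(P,4)); c=np.mean(P,0)
S=[plane("scene",g(p),.035) for p in [(175,55),(72,257),(512,400)]]
print("scene plate",np.round(S,4))
dy=(P[0]-P[1])+(P[3]-P[2]); yaw=np.arctan2(-dy[0],dy[1])
dx=(P[0]-P[3])+(P[1]-P[2]); print("len",[np.linalg.norm(P[i]-P[i-1]) for i in range(4)])
yaw2=np.arctan2(dx[1],dx[0]); print(yaw,yaw2)
y=np.arctan2(-dy[0],dy[1]); ax=np.array([np.cos(y),np.sin(y)]);ay=np.array([-np.sin(y),np.cos(y)])
o=c[:2]+ay*.055; print("origin top",o)
sc=(S[0]+S[2])/2; print("origin scene",sc[:2]+ay*.055)
y2=S[1]-S[0]; print("yaw scene",np.arctan2(y2[1],y2[0]), np.arctan2(-(S[2]-S[1])[0],(S[2]-S[1])[1]))
for n,p,z in[("top",f((634,112)),.087),("scene",g((131,160)),.087)]:
    q=plane(n,p,z)[:2]; print("pivot",n,q, o+ax*.042-ay*.15)
for nm,a,b in[("lugend",(31,227),(727,234)),("lugcornerF",(30,186),(737,201)),("lugcornerN",(32,268),(722,268)),("leafcF",(81,115),(654,320)),("leafcN",(89,338),(700,142)),("tab out",(753,122),None)]:
    if b: 
        p,e=tri(ray("top",f(a)),ray("scene",g(b))); r=p[:2]-o; print(nm,p,e,"jig",r@ax,r@ay,p[2])
for n in("top","scene"):
    m=camera_model(n); print(n,-m["R"].T@m["t"])
for nm,a,z in [("plug",(665,480),.01),("tab",(725,122),.112)]: 
    p=plane("top",f(a),z);print(nm,p)
print(tri(ray("top",f((725,122))),ray("scene",g((64,113)))))
for nm,uv,z in[("ring",(263,157),.028),("spare",(333,148),.025)]: print(nm,plane("top",uv,z))
```

```text
top plate [[ 0.5708  0.0832  0.035 ]
 [ 0.5867 -0.1628  0.035 ]
 [ 0.4405 -0.1737  0.035 ]
 [ 0.425   0.0744  0.035 ]]
scene plate [[ 0.4421 -0.1721  0.035 ]
 [ 0.5888 -0.1606  0.035 ]
 [ 0.5775  0.0847  0.035 ]]
len [np.float64(0.14605753372574665), np.float64(0.24650991198836056), np.float64(0.14660510607042582), np.float64(0.24860739369398344)]
0.063735466174967 0.06728780150683424
origin top [0.50224516 0.01013102]
origin scene [0.50631178 0.01120703]
yaw scene 0.07848530743035216 0.04608531323407394
pivot top [ 0.55313106 -0.13618593] [ 0.55371373 -0.13688934]
pivot scene [ 0.55088886 -0.13811468] [ 0.55371373 -0.13688934]
lugend [0.49337643 0.15895252 0.11401623] 0.0013715210927979103 jig 0.0006280590650075638 0.1490841959814084 0.11401623151275847
lugcornerF [0.50565271 0.15478288 0.1566322 ] 0.005213184990195794 jig 0.012613837439631341 0.14414112398522108 0.15663220316205217
lugcornerN [0.47972868 0.16492999 0.06651131] 0.0060826321651921795 jig -0.012611253618924186 0.15591878574702966 0.06651130934334182
leafcF [0.54955046 0.13860413 0.10689797] 0.0011491597262192313 jig 0.0553920036320769 0.1251992752289407 0.10689797098955273
leafcN [0.44028659 0.1309618  0.1082052 ] 0.0008475147728391467 jig -0.054136777303322205 0.12453172880630169 0.1082051959035063
top [ 0.37237714 -0.00671471  0.95129385]
scene [0.95211089 0.15153998 0.75064613]
plug [ 0.37198901 -0.15701727  0.01      ]
tab [ 0.54258186 -0.17629353  0.112     ]
(array([ 0.54515102, -0.1788306 ,  0.0992563 ]), np.float64(7.879571532861216e-05))
ring [0.63444194 0.0337846  0.028     ]
spare [ 0.65232815 -0.10380923  0.025     ]
```

```bash
cat >> h.py <<'E'
from scipy.spatial.transform import Rotation as Ro
O=np.array([.503,.0105,0]);YAW=.065
J=Ro.from_euler('z',YAW).as_matrix()
def st():
    o=arm.get_obs();q=o["eef_rot"];T=Ro.from_quat([q[1],q[2],q[3],q[0]]).as_matrix()
    return o,T
def go(x,y,z):
    o,T=st(); w=O+J@np.array([x,y,z])
    des=np.arctan2(J[1,0],J[0,0]); cur=np.arctan2(T[1,1],T[0,1])
    print("tool delta mm",np.round(1000*T.T@(w-o["tool_pos"]),1),"turn z",round(-(des-cur),4))
def show():
    o,T=st(); print("t",o["time"],"jig TCP mm",np.round(1000*J.T@(o["tool_pos"]-O),1),"F jig",np.round(J.T@o["force"],1))
E
python3 -c "
from h import *
show();go(0,.20,.264);go(0,.181,.1)"
```

```text
t 0.15 jig TCP mm [-205.1  599.6  263.1] F jig [ 0.3  0.2 -0. ]
tool delta mm [-365.3 -261.3   -0.6] turn z 1.0951
tool delta mm [-374.  -278.   163.5] turn z 1.0951
```

Request:
{"op": "jog_arm", "data": {"deltas": [[[-40, -29, 0], 0.12, 1], [[-80, -57, 0], 0.24, 1], [[-120, -86, 0], 0.36, 1], [[-160, -114, 0], 0.48, 1], [[-200, -143, 0], 0.6, 1], [[-240, -172, 0], 0.72, 1], [[-280, -200, 0], 0.84, 1], [[-320, -229, 0], 0.96, 1], [[-365, -261, 0], 1.095, 1], [[-365, -261, 0], 1.095, 1], [[-365, -261, 0], 1.095, 1]], "newtons": 20}}

```text
time: 1.25
tool_pos: [0.4905, 0.2094, 0.2636]
eef_rot: [0.0, 0.685, 0.729, -0.0]
force: [-0.6, 1.1, 0.4]
finger_gap: 0.0023
```

```bash
python3 -c "
from h import *
show();go(0,.2,.1);print(st()[0]['finger_gap'],st()[0]['qpos'])
cv2.imwrite('pics/w1.png',read_camera('wrist')[:,:,::-1]);cv2.imwrite('pics/s1.png',read_camera('scene')[:,:,::-1])"
```

```text
t 1.25 jig TCP mm [  0.4 199.3 263.6] F jig [-0.5  1.1  0.4]
tool delta mm [  0.8  -0.4 163.6] turn z -0.0025
0.002257330235937878 [-0.76979745  0.34837029  0.35207294  1.86472101 -0.14439445  0.95351465
 -0.29082325]
```

View pics/w1.png

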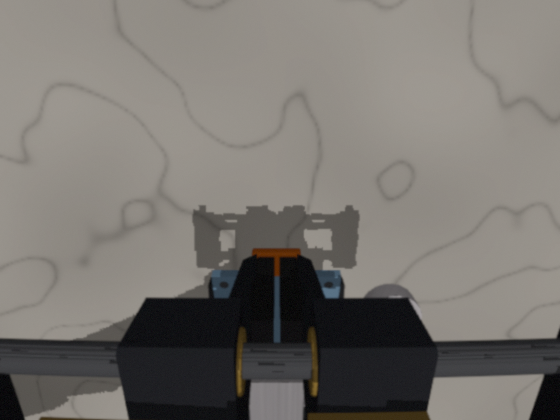

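View pics/s1.png

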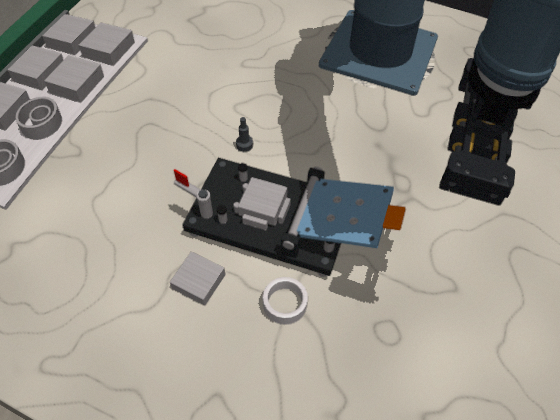

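Request:
{"op": "jog_arm", "data": {"deltas": [[[0, 0, 40], 0, 1], [[0, 0, 80], 0, 1], [[0, 0, 120], 0, 1], [[0, 0, 145], 0, 1], [[0, 0, 163], 0, 1], [[0, 0, 163], 0, 1]]}}

```text
time: 1.95
tool_pos: [0.4872, 0.2123, 0.0983]
eef_rot: [-0.001, 0.682, 0.731, -0.002]
force: [-0.2, -0.4, 1.4]
finger_gap: 0.0006
```

```bash
python3 -c "
from h import *
show()
im=np.hstack([cv2.resize(read_camera('scene')[140:290,300:460],None,fx=2.5,fy=2.5),cv2.resize(read_camera('top')[160:310,140:300],None,fx=2.5,fy=2.5)]);cv2.imwrite('pics/s2.png',im[:,:,::-1])"
```

```text
t 1.95 jig TCP mm [ -2.6 202.4  98.3] F jig [-0.2 -0.4  1.4]
```

View pics/s2.png

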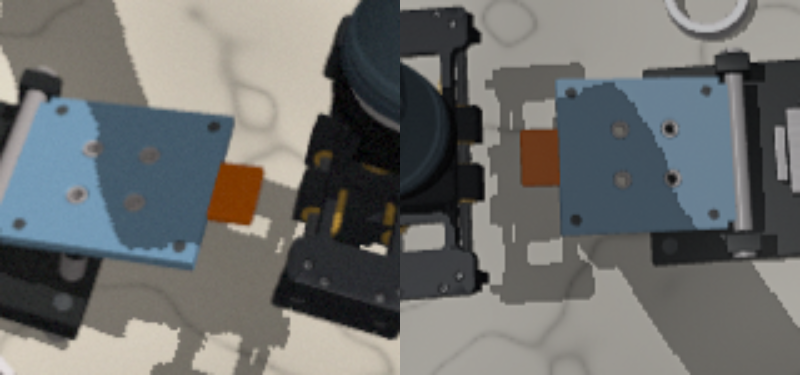

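Request:
{"op": "jog_arm", "data": {"deltas": [[[-10, 2, -6], 0, 1], [[-20, 2, -12], 0, 1], [[-30, 2, -15], 0, 1], [[-34, 2, -15], 0, 1], [[-36, 2, -15], 0, 1], [[-36, 2, -15], 0, 1]]}}

```text
time: 2.65
tool_pos: [0.4943, 0.1748, 0.1157]
eef_rot: [-0.0, 0.684, 0.73, -0.0]
force: [0.7, -0.3, -0.5]
finger_gap: 0.0003
```

```bash
python3 -c "
from h import *
show()"
```

```text
t 2.65 jig TCP mm [  1.9 164.5 115.7] F jig [ 0.7 -0.4 -0.5]
```

Request:
{"op": "jog_arm", "data": {"deltas": [[[-2, 0, 0], 0, 1], [[-3, 0, 0], 0, 1], [[-4, 0, 0], 0, 1], [[-4, 0, 0], 0, 1]]}}

```text
time: 3.05
tool_pos: [0.4945, 0.1713, 0.1156]
eef_rot: [-0.0, 0.684, 0.73, -0.0]
force: [0.6, 1.3, -0.0]
finger_gap: 0.0004
```

```bash
python3 -c "
from h import *
show()"
```

```text
t 3.05 jig TCP mm [  1.9 161.  115.6] F jig [ 0.7  1.3 -0. ]
```

Request:
{"op": "jog_arm", "data": {"deltas": [[[-1, 0, 0], 0, 1], [[-2, 0, 0], 0, 1], [[-2, 0, 0], 0, 1]]}}

```text
time: 3.35
tool_pos: [0.4945, 0.1709, 0.1157]
eef_rot: [-0.001, 0.683, 0.73, 0.001]
force: [-0.5, 5.0, -2.1]
finger_gap: 0.0001
```

Request:
{"op": "jog_arm", "data": {"deltas": [[[-1, 0, -1], 0, 1], [[-1.5, 0, -2], 0, 1], [[-2, 0, -4], 0, 1], [[-2.5, 0, -5], 0, 1]]}}

```text
time: 3.75
tool_pos: [0.4946, 0.1693, 0.1209]
eef_rot: [-0.001, 0.683, 0.73, 0.001]
force: [-2.1, 8.9, -2.2]
finger_gap: 0.0005
```

```bash
cat > lf.py <<'E'
from h import *
show()
out=[]
for n in("top","scene"):
    im=read_camera(n); mm=mask(im,"orange")
    if n=="top": mm[:,:150]=0
    try:
        c=big(mm);M=cv2.moments(c);out.append(ray(n,(M['m10']/M['m00'],M['m01']/M['m00'])));print(n,cv2.contourArea(c))
    except Exception as e: print(n,"none")
if len(out)==2:
    p,e=tri(*out); r=J.T@(p-O); print("lug jig",np.round(r*1e3,1),"err",round(e*1e3,1),"ang",np.arctan2(r[2]-.072,r[1]))
E
python3 lf.py
```

```text
t 3.75 jig TCP mm [  1.9 159.1 120.9] F jig [-1.5  9.  -2.2]
top none
scene 45.0
```

Request:
{"op": "jog_arm", "data": {"deltas": [[[-1, 0, -2], 0, 1], [[-1.5, 0, -4], 0, 1], [[-2.5, 0, -7], 0, 1], [[-3.5, 0, -10], 0, 1]]}}

```text
time: 4.25
tool_pos: [0.4948, 0.1661, 0.131]
eef_rot: [-0.001, 0.683, 0.731, 0.001]
force: [-1.0, 7.9, -1.4]
finger_gap: 0.0004
```

```bash
python3 lf.py;python3 -c "
from h import *
im=cv2.resize(read_camera('scene')[120:290,260:460],None,fx=3.5,fy=3.5);cv2.imwrite('pics/s3.png',im[:,:,::-1])"
```

```text
t 4.25 jig TCP mm [  1.9 155.8 131. ] F jig [-0.5  8.  -1.4]
top none
scene 32.0
```

View pics/s3.png

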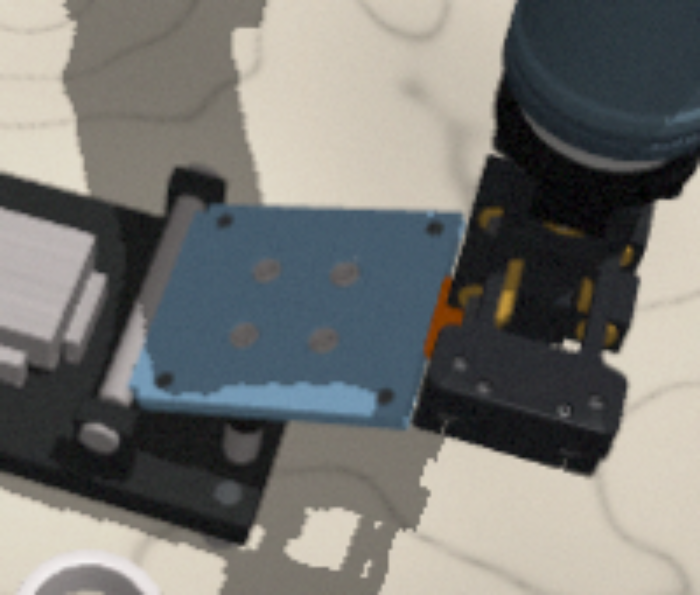

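Run:
```python
import numpy as np
P=lambda t:np.array([156*np.cos(t)+4*np.sin(t),156*np.sin(t)-4*np.cos(t)])
for t in np.arange(.37,1.6,.05): print(round(t,2),np.round(P(t)-P(.37),1), np.round(P(t)+[9,72+7],1))
```

```text
0.37 [0. 0.] [155.9 131.7]
0.42 [-2.8  7.3] [153.1 139. ]
0.47 [-6.  14.4] [149.9 146.1]
0.52 [-9.5 21.4] [146.4 153. ]
0.57 [-13.4  28.1] [142.5 159.8]
0.62 [-17.6  34.7] [138.3 166.4]
0.67 [-22.1  41.1] [133.8 172.7]
0.72 [-27.   47.2] [128.9 178.9]
0.77 [-32.1  53. ] [123.8 184.7]
0.82 [-37.5  58.6] [118.4 190.3]
0.87 [-43.2  64. ] [112.7 195.7]
0.92 [-49.2  69. ] [106.7 200.7]
0.97 [-55.4  73.7] [100.5 205.4]
1.02 [-61.8  78.2] [ 94.1 209.8]
1.07 [-68.5  82.2] [ 87.4 213.9]
1.12 [-75.3  86. ] [ 80.6 217.7]
1.17 [-82.3  89.4] [ 73.5 221.1]
1.22 [-89.5  92.4] [ 66.4 224.1]
1.27 [-96.8  95.1] [ 59.  226.8]
1.32 [-104.3   97.4] [ 51.6 229.1]
1.37 [-111.9   99.4] [ 44.  231.1]
1.42 [-119.5  100.9] [ 36.4 232.6]
1.47 [-127.2  102.1] [ 28.7 233.8]
1.52 [-135.   102.9] [ 20.9 234.6]
1.57 [-142.8  103.3] [ 13.1 235. ]
```

Request:
{"op": "jog_arm", "data": {"deltas": [[[-1.3, 0, -3.6], 0, 1], [[-2.8, 0, -7.3], 0, 1], [[-4.4, 0, -10.8], 0, 1], [[-6, 0, -14.4], 0, 1], [[-7.7, 0, -17.9], 0, 1], [[-9.5, 0, -21.4], 0, 1], [[-11.4, 0, -24.8], 0, 1], [[-13.4, 0, -28.1], 0, 1]]}}

```text
time: 5.2
tool_pos: [0.4957, 0.1525, 0.1592]
eef_rot: [-0.001, 0.683, 0.73, 0.001]
force: [-2.1, 8.2, 0.7]
finger_gap: 0.0002
```

```bash
python3 -c "
from h import *
show()
im=cv2.resize(read_camera('scene')[120:290,260:460],None,fx=3.5,fy=3.5);cv2.imwrite('pics/s4.png',im[:,:,::-1])"
```

```text
t 5.2 jig TCP mm [  1.9 142.2 159.2] F jig [-1.5  8.3  0.7]
```

View pics/s4.png

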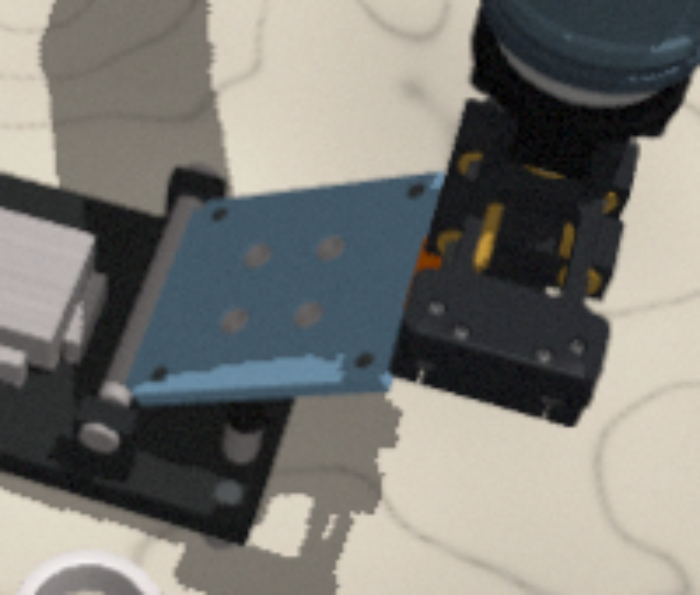

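The leaf is rising steadily, with about 8 N at the contact. I'll keep following the arc.

Request:
{"op": "jog_arm", "data": {"deltas": [[[-4, 0, -6.6], 0, 1], [[-8.7, 0, -13], 0, 1], [[-13.6, 0, -19], 0, 1], [[-18.7, 0, -25], 0, 1], [[-24, 0, -30.5], 0, 1], [[-30, 0, -36], 0, 1], [[-36, 0, -41], 0, 1], [[-42, 0, -45.6], 0, 1], [[-48.4, 0, -50], 0, 1]]}}

```text
time: 6.15
tool_pos: [0.4988, 0.1034, 0.2094]
eef_rot: [-0.001, 0.683, 0.73, 0.001]
force: [-3.3, 5.9, 4.2]
finger_gap: 0.0002
```

```bash
python3 -c "
from h import *
show()
im=cv2.resize(read_camera('scene')[90:290,260:460],None,fx=3,fy=3);cv2.imwrite('pics/s5.png',im[:,:,::-1])"
```

```text
t 6.15 jig TCP mm [  1.8  92.9 209.4] F jig [-2.9  6.1  4.2]
```

View pics/s5.png

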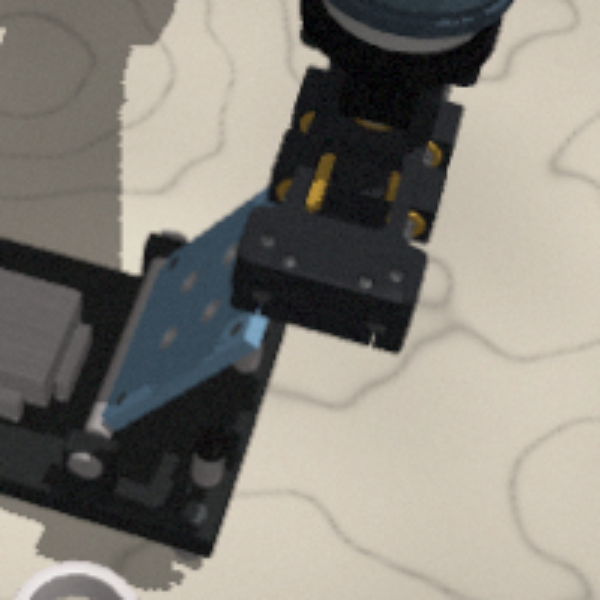

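Request:
{"op": "jog_arm", "data": {"deltas": [[[-6.7, 0, -5], 0, 1], [[-13.5, 0, -9.5], 0, 1], [[-20.5, 0, -13], 0, 1], [[-27.7, 0, -16.5], 0, 1], [[-35, 0, -19.5], 0, 1], [[-42.5, 0, -22], 0, 1], [[-50, 0, -24], 0, 1], [[-57.7, 0, -25.5], 0, 1], [[-65.4, 0, -27], 0, 1], [[-73.2, 0, -28], 0, 1]]}}

```text
time: 7.2
tool_pos: [0.5038, 0.0277, 0.2369]
eef_rot: [-0.0, 0.684, 0.73, -0.0]
force: [-0.8, 2.7, -2.0]
finger_gap: 0.0006
```

```bash
python3 -c "
from h import *
show()
im=cv2.resize(read_camera('scene')[70:290,220:460],None,fx=2.7,fy=2.7);cv2.imwrite('pics/s6.png',im[:,:,::-1])"
```

```text
t 7.2 jig TCP mm [  2.   17.2 236.9] F jig [-0.6  2.7 -2. ]
```

View pics/s6.png

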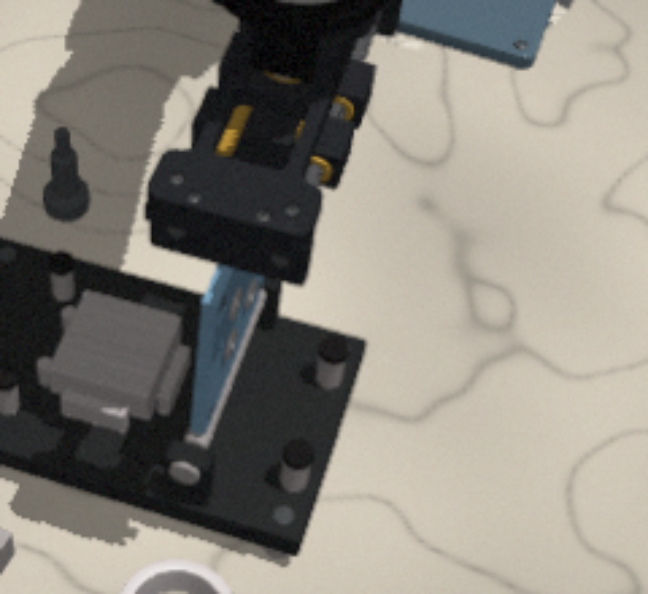

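Run:
```python
import numpy as np
P=lambda t:np.array([140*np.cos(t)+4*np.sin(t),140*np.sin(t)-4*np.cos(t)])
for t in np.arange(1.545,3.2,.06): print(round(t,3),np.round(P(t)-P(1.545),1),np.round(P(t)+[9,97],1))
```

```text
1.545 [0. 0.] [ 16.6 236.9]
1.605 [-8.4  0.2] [  8.2 237.1]
1.665 [-16.8  -0.1] [-2.000e-01  2.368e+02]
1.725 [-25.2  -0.9] [ -8.6 236. ]
1.785 [-33.5  -2.2] [-16.9 234.7]
1.845 [-41.7  -4. ] [-25.1 232.9]
1.905 [-49.8  -6.3] [-33.1 230.6]
1.965 [-57.7  -9.1] [-41.1 227.8]
2.025 [-65.4 -12.3] [-48.8 224.6]
2.085 [-73. -16.] [-56.4 220.9]
2.145 [-80.3 -20.1] [-63.7 216.7]
2.205 [-87.3 -24.7] [-70.7 212.1]
2.265 [-94.1 -29.7] [-77.5 207.2]
2.325 [-100.6  -35.1] [-83.9 201.8]
2.385 [-106.7  -40.8] [-90.1 196. ]
2.445 [-112.4  -47. ] [-95.8 189.9]
2.505 [-117.8  -53.4] [-101.2  183.4]
2.565 [-122.8  -60.2] [-106.2  176.7]
2.625 [-127.4  -67.2] [-110.8  169.6]
2.685 [-131.5  -74.5] [-114.9  162.3]
2.745 [-135.2  -82.1] [-118.6  154.8]
2.805 [-138.4  -89.8] [-121.8  147. ]
2.865 [-141.2  -97.8] [-124.6  139.1]
2.925 [-143.5 -105.9] [-126.9  131. ]
2.985 [-145.3 -114.1] [-128.7  122.8]
3.045 [-146.6 -122.4] [-130.   114.5]
3.105 [-147.4 -130.7] [-130.8  106.1]
3.165 [-147.7 -139.1] [-131.1   97.7]
```

Request:
{"op": "jog_arm", "data": {"deltas": [[[-5, 0, 0], 0, 1], [[-10, 0, 0], 0, 1], [[-18, 0, 0], 0, 1], [[-26, 0, 1], 0, 1], [[-34, 0, 2.2], 0, 1], [[-42, 0, 4], 0, 1], [[-50, 0, 6.3], 0, 1], [[-58, 0, 9.1], 0, 1], [[-66, 0, 12.3], 0, 1], [[-73.5, 0, 16], 0, 1]]}}

```text
time: 8.25
tool_pos: [0.5087, -0.0458, 0.2206]
eef_rot: [0.0, 0.684, 0.73, -0.0]
force: [-1.9, 2.4, 2.0]
finger_gap: 0.0005
```

```bash
python3 -c "
from h import *
show()
im=cv2.resize(read_camera('scene')[70:290,180:420],None,fx=2.7,fy=2.7);cv2.imwrite('pics/s7.png',im[:,:,::-1])"
```

```text
t 8.25 jig TCP mm [  2.  -56.6 220.6] F jig [-1.7  2.5  2. ]
```

View pics/s7.png

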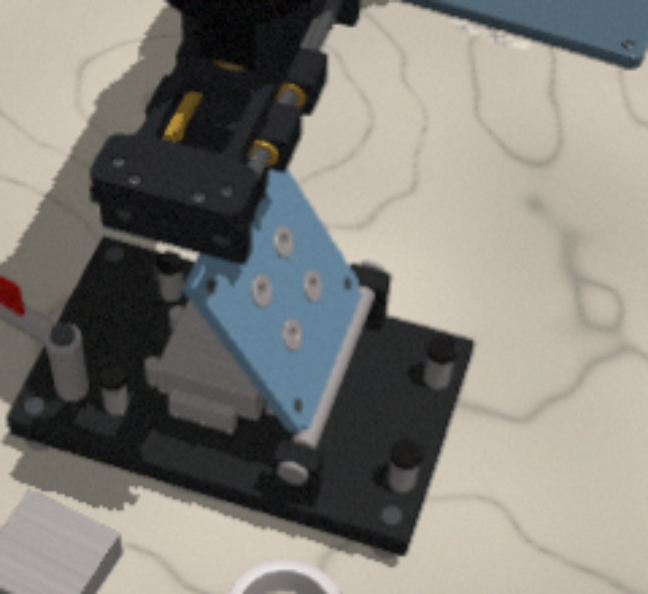

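Request:
{"op": "jog_arm", "data": {"deltas": [[[-7.3, 0, 4.2], 0, 1], [[-14.3, 0, 9], 0, 1], [[-21.1, 0, 14], 0, 1], [[-27.6, 0, 19.4], 0, 1], [[-33.7, 0, 25.2], 0, 1], [[-39.4, 0, 31.3], 0, 1], [[-44.8, 0, 37.8], 0, 1], [[-49.8, 0, 44.6], 0, 1], [[-54.4, 0, 51.6], 0, 1], [[-58.5, 0, 59], 0, 1]]}}

```text
time: 9.3
tool_pos: [0.5125, -0.1039, 0.1612]
eef_rot: [0.0, 0.684, 0.73, -0.0]
force: [-0.7, 0.5, 1.7]
finger_gap: 0.0007
```

```bash
python3 -c "
from h import *
show()
im=cv2.resize(read_camera('scene')[70:290,180:420],None,fx=2.7,fy=2.7);cv2.imwrite('pics/s8.png',im[:,:,::-1])"
```

```text
t 9.3 jig TCP mm [   2.  -114.8  161.2] F jig [-0.7  0.5  1.7]
```

View pics/s8.png

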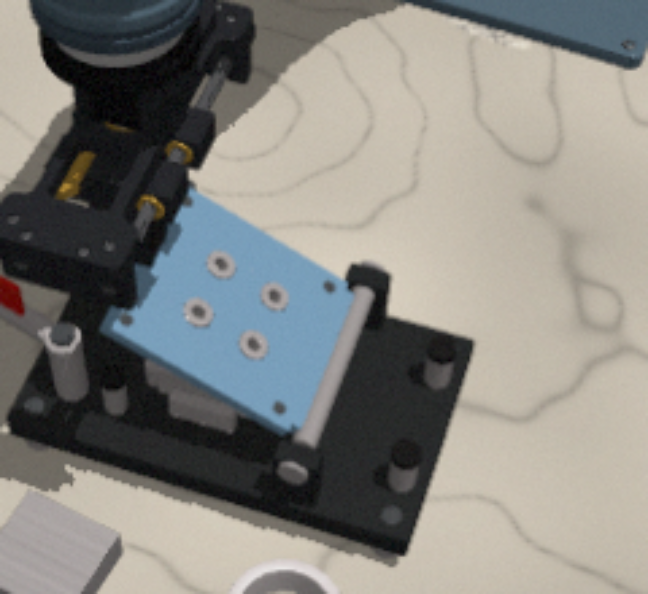

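Next is the last stretch down to flat, more slowly.

Request:
{"op": "jog_arm", "data": {"deltas": [[[-3.7, 0, 7.6], 0, 1], [[-7, 0, 15.3], 0, 1], [[-9.7, 0, 23.3], 0, 1], [[-12, 0, 31.4], 0, 1], [[-13.8, 0, 39.6], 0, 1], [[-14.6, 0, 45], 0, 1], [[-15.2, 0, 50], 0, 1], [[-15.6, 0, 54], 0, 1], [[-16, 0, 57], 0, 1]]}}

```text
time: 10.25
tool_pos: [0.5135, -0.1191, 0.1046]
eef_rot: [-0.0, 0.684, 0.73, 0.0]
force: [0.1, 2.3, 2.2]
finger_gap: 0.0005
```

```bash
python3 -c "
from h import *
show()"
```

```text
t 10.25 jig TCP mm [   2.  -130.   104.6] F jig [0.3 2.3 2.2]
```

Request:
{"op": "jog_arm", "data": {"deltas": [[[0, 0, 1.5], 0, 1], [[0, 0, 3], 0, 1], [[0, 0, 4.5], 0, 1], [[0, 0, 5.5], 0, 1], [[0, 0, 6], 0, 1]]}}

```text
time: 10.75
tool_pos: [0.5136, -0.1193, 0.1011]
eef_rot: [-0.0, 0.684, 0.73, 0.001]
force: [-9.2, 3.7, 35.4]
finger_gap: 0.0003
```

```bash
python3 -c "
from h import *
show()"
```

```text
t 10.75 jig TCP mm [   2.1 -130.2  101.1] F jig [-8.9  4.3 35.4]
```

The leaf is on its stop, but the push reached 35 N, which is close to the limit. I'm backing off right away.

Request:
{"op": "jog_arm", "data": {"deltas": [[[0, 0, -2.5], 0, 1], [[0, 0, -3.5], 0, 1], [[0, 0, -4], 0, 1], [[0, 0, -20], 0, 1], [[0, 0, -50], 0, 1], [[0, 0, -80], 0, 1], [[0, 0, -80], 0, 1]]}}

```text
time: 11.45
tool_pos: [0.5156, -0.12, 0.1818]
eef_rot: [0.002, 0.684, 0.73, 0.002]
force: [0.7, 0.1, 0.1]
finger_gap: 0.0
```

```bash
python3 -c "
from h import *
show(); go(.12,-.16,.18)
cv2.imwrite('pics/s9.png',read_camera('scene')[:,:,::-1])"
```

```text
t 11.45 jig TCP mm [   4.1 -131.   181.8] F jig [0.7 0.1 0.1]
tool delta mm [-28.9 115.9   2.5] turn z -0.0003
```

View pics/s9.png

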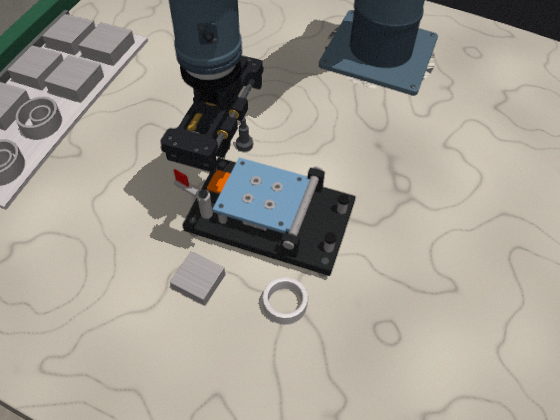

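The leaf lies flat over the block and the latch is still open. I'll go round to the +x side of the tab next.

```bash
python3 -c "
from h import *
go(.075,-.205,.18)
print(tri(ray('top',(381.5,193.2)),ray('scene',(181.5,177.5))))
P=lambda a:np.array([42,-150])+48*np.array([-np.sin(a),-np.cos(a)])-2*np.array([-np.cos(a),np.sin(a)])+[17.5,-9]
for a in np.arange(.287,1.7,.08): print(round(a,3),np.round(P(a),1),np.round(P(a)-P(.287),1))
"
```

```text
tool delta mm [-74.5  71.9   0.3] turn z 0.0001
(array([ 0.54537133, -0.17880858,  0.09939309]), np.float64(0.0018543376506041799))
0.287 [  47.8 -205.6] [0. 0.]
0.367 [  44.1 -204.5] [-3.7  1.1]
0.447 [  40.6 -203.1] [-7.3  2.5]
0.527 [  37.1 -201.5] [-10.7   4.1]
0.607 [  33.8 -199.6] [-14.1   6. ]
0.687 [  30.6 -197.4] [-17.2   8.2]
0.767 [  27.6 -194.9] [-20.2  10.7]
0.847 [  24.9 -192.3] [-23.   13.3]
0.927 [  22.3 -189.4] [-25.5  16.2]
1.007 [  20.  -186.3] [-27.8  19.3]
1.087 [  17.9 -183.1] [-29.9  22.5]
1.167 [  16.1 -179.7] [-31.7  25.9]
1.247 [  14.6 -176.2] [-33.2  29.4]
1.327 [  13.4 -172.5] [-34.4  33.1]
1.407 [  12.5 -168.8] [-35.4  36.8]
1.487 [  11.8 -165. ] [-36.   40.6]
1.567 [  11.5 -161.2] [-36.3  44.4]
1.647 [  11.5 -157.3] [-36.3  48.3]
```

Request:
{"op": "jog_arm", "data": {"deltas": [[[-25, 24, 0], 0, 1], [[-50, 48, 0], 0, 1], [[-75, 72, 0], 0, 1], [[-75, 72, 0], 0, 1], [[-75, 72, 25], 0, 1], [[-75, 72, 45], 0, 1], [[-75, 72, 57], 0, 1], [[-75, 72, 57], 0, 1], [[-75, 72, 57], 0, 1]]}}

```text
time: 12.4
tool_pos: [0.59, -0.1893, 0.1218]
eef_rot: [-0.0, 0.684, 0.73, -0.0]
force: [-0.6, -0.2, 0.3]
finger_gap: 0.0003
```

```bash
python3 -c "
from h import *
show();go(.052,-.205,.123)
im=cv2.resize(read_camera('scene')[120:280,130:330],None,fx=3.5,fy=3.5);cv2.imwrite('pics/s10.png',im[:,:,::-1])"
```

```text
t 12.4 jig TCP mm [  73.9 -205.   121.8] F jig [-0.6 -0.1  0.3]
tool delta mm [  0.  -21.9  -1.2] turn z 0.0001
```

View pics/s10.png

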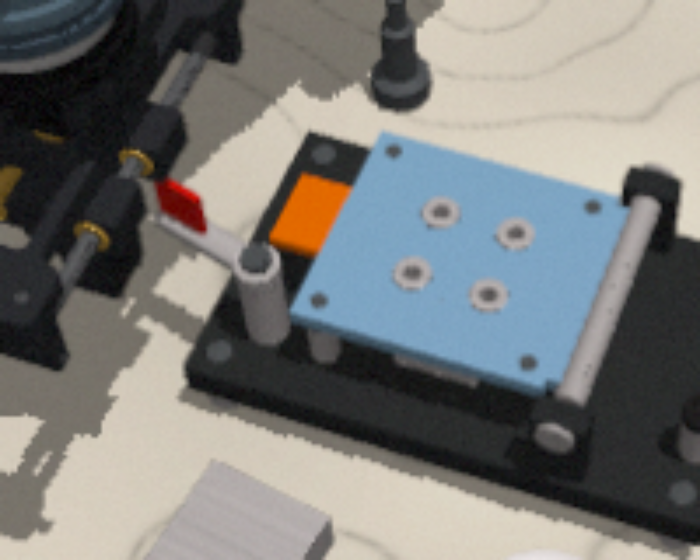

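Request:
{"op": "jog_arm", "data": {"deltas": [[[0, -8, -1], 0, 1], [[0, -16, -1], 0, 1], [[0, -22, -1], 0, 1], [[0, -24, -1], 0, 1], [[0, -25, -1], 0, 1], [[0, -26, -1], 0, 1]]}}

```text
time: 13.05
tool_pos: [0.5644, -0.1911, 0.1229]
eef_rot: [0.0, 0.684, 0.73, 0.0]
force: [-0.1, -0.4, 0.2]
finger_gap: 0.0005
```

Request:
{"op": "jog_arm", "data": {"deltas": [[[-0.5, -2, 0], 0, 1], [[0, -3.5, 0], 0, 1], [[0.5, -5, 0], 0, 1], [[1, -6, 0], 0, 1]]}}

```text
time: 13.45
tool_pos: [0.5583, -0.1908, 0.1229]
eef_rot: [0.0, 0.684, 0.73, 0.0]
force: [1.3, -1.5, 0.0]
finger_gap: 0.0006
```

```bash
python3 -c "
from h import *
show()
im=cv2.resize(read_camera('scene')[120:280,130:330],None,fx=3.5,fy=3.5);cv2.imwrite('pics/s11.png',im[:,:,::-1])"
```

```text
t 13.45 jig TCP mm [  42.1 -204.4  122.9] F jig [ 1.2 -1.6  0. ]
```

View pics/s11.png

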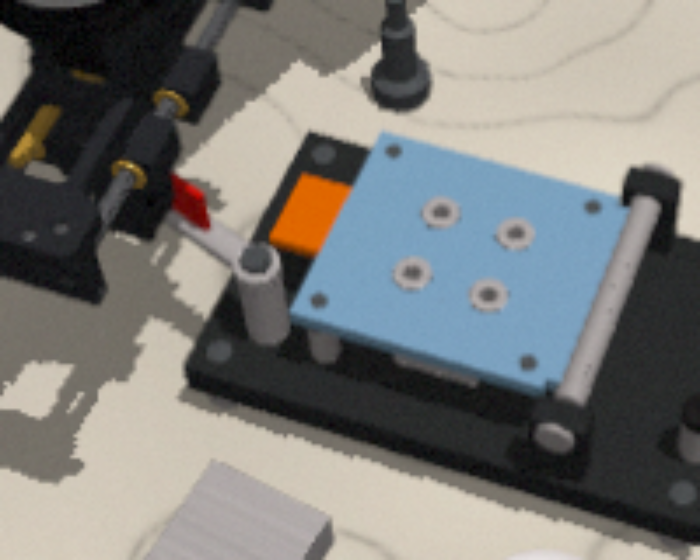

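Request:
{"op": "jog_arm", "data": {"deltas": [[[2.1, -3.3, 0], 0, 1], [[3.8, -6.7, 0], 0, 1], [[5.9, -9.9, 0], 0, 1], [[8.3, -13, 0], 0, 1], [[10.8, -15.9, 0], 0, 1], [[13.5, -18.5, 0], 0, 1], [[16.6, -21, 0], 0, 1], [[19.7, -23.2, 0], 0, 1], [[23, -25.1, 0], 0, 1], [[26.4, -26.8, 0], 0, 1]]}}

```text
time: 14.5
tool_pos: [0.5295, -0.1656, 0.1228]
eef_rot: [-0.0, 0.684, 0.73, -0.0]
force: [-0.2, -1.0, 0.8]
finger_gap: 0.0003
```

```bash
python3 -c "
from h import *
show()
im=cv2.resize(read_camera('scene')[120:280,130:330],None,fx=3.5,fy=3.5);cv2.imwrite('pics/s12.png',im[:,:,::-1])"
```

```text
t 14.5 jig TCP mm [  15.  -177.5  122.8] F jig [-0.3 -1.   0.8]
```

View pics/s12.png

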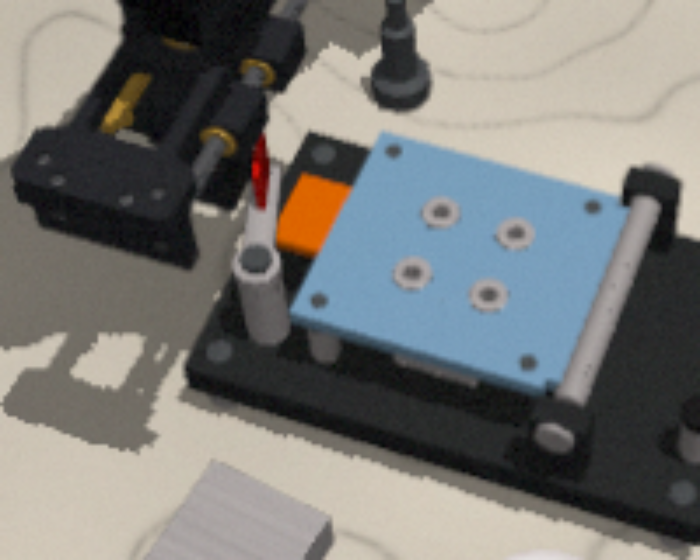

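Request:
{"op": "jog_arm", "data": {"deltas": [[[3, -1, 0], 0, 1], [[6, -1.8, 0], 0, 1], [[9, -2.6, 0], 0, 1], [[11.5, -3, 0], 0, 1], [[13, -3.3, 0], 0, 1], [[14, -3.5, 0], 0, 1], [[15, -3.5, 0], 0, 1], [[15, -3.5, 0], 0, 1]]}}

```text
time: 15.35
tool_pos: [0.5255, -0.1518, 0.1229]
eef_rot: [0.001, 0.684, 0.73, -0.0]
force: [1.2, -2.4, -1.6]
finger_gap: 0.0008
```

```bash
python3 -c "
from h import *
show()
im=cv2.resize(read_camera('scene')[120:280,130:330],None,fx=3.5,fy=3.5);cv2.imwrite('pics/s13.png',im[:,:,::-1])"
```

```text
t 15.35 jig TCP mm [  11.9 -163.4  122.9] F jig [ 1.  -2.4 -1.6]
```

View pics/s13.png

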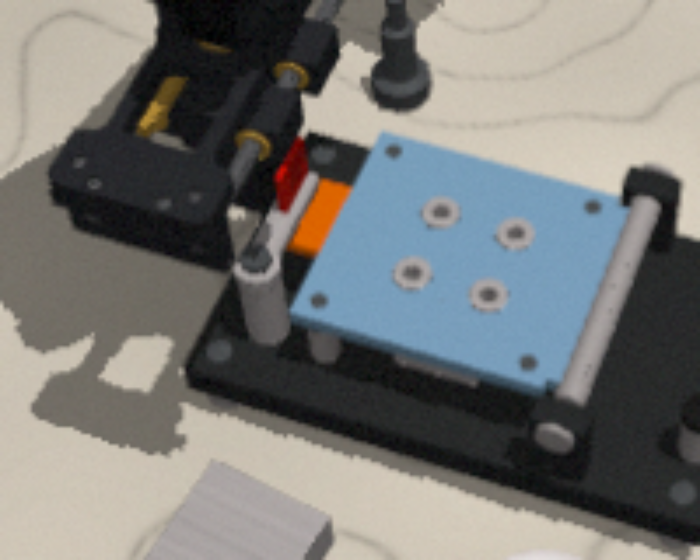

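Request:
{"op": "jog_arm", "data": {"deltas": [[[1, 0, 0], 0, 1], [[2, 0, 0], 0, 1], [[2, 0, 0], 0, 1]]}}

```text
time: 15.7
tool_pos: [0.5255, -0.1515, 0.123]
eef_rot: [0.002, 0.684, 0.729, -0.001]
force: [1.3, -8.2, -3.8]
finger_gap: 0.0005
```

Request:
{"op": "jog_arm", "data": {"deltas": [[[1, 0, 0], 0, 1], [[1.5, 0, 0], 0, 1], [[1.5, 0, 0], 0, 1]]}}

```text
time: 16.0
tool_pos: [0.5255, -0.1513, 0.1231]
eef_rot: [0.002, 0.685, 0.729, -0.001]
force: [2.5, -11.0, -4.7]
finger_gap: 0.0004
```

Force rises to 11 N with no more movement, so the latch is at its stop. I'm retreating.

Request:
{"op": "jog_arm", "data": {"deltas": [[[-4, 0, 0], 0, 1], [[-10, 0, 0], 0, 1], [[-20, 0, 0], 0, 1], [[-20, 0, -30], 0, 1], [[-20, 0, -70], 0, 1], [[-60, 0, -110], 0, 1], [[-100, 0, -130], 0, 1], [[-140, 0, -130], 0, 1], [[-170, 0, -130], 0, 1], [[-170, 0, -130], 0, 1]]}}

```text
time: 17.0
tool_pos: [0.5345, -0.3228, 0.2533]
eef_rot: [0.001, 0.686, 0.728, -0.001]
force: [0.3, -0.6, 0.3]
finger_gap: 0.0006
```

Run:
```python
from h import *
show()
s=read_camera('scene');t=read_camera('top')
cv2.imwrite('pics/f.png',np.hstack([cv2.resize(s[120:290,150:350],None,fx=2,fy=2),cv2.resize(t[160:330,200:400],None,fx=2,fy=2)])[:,:,::-1])
ce={}
for n,im in(("scene",s),("top",t)):
  for k in("blue","orange","red"):
    mm=mask(im,k)
    if n=="top": mm[:,:180]=0
    M=cv2.moments(mm,True); 
    if M['m00']>3: ce[k,n]=(M['m10']/M['m00'],M['m01']/M['m00'])
    print(n,k,M['m00'])
for k in("blue","orange","red"):
  if (k,"scene") in ce and (k,"top") in ce:
    p,e=tri(ray("scene",ce[k,"scene"]),ray("top",ce[k,"top"])); print(k,np.round(1e3*J.T@(p-O),1),e)
```

```text
t 17.0 jig TCP mm [   9.8 -334.6  253.3] F jig [ 0.3 -0.7  0.3]
scene blue 5802.0
scene orange 187.0
scene red 112.0
top blue 307.0
top orange 37.0
top red 28.0
blue [ -8.7 -53.5 182.1] 0.08582446718223938
orange [  -1.  -145.2   81.2] 0.005644832233077462
red [-1.000e-01 -1.509e+02  1.005e+02] 0.0012028524753712694
```

View pics/f.png

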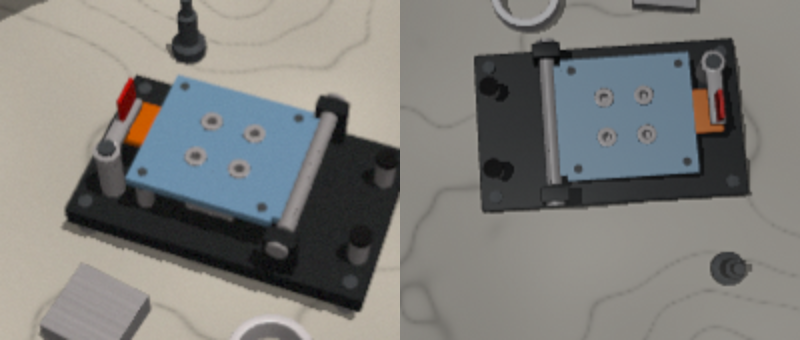

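Run:
```python
from h import *
s=read_camera('scene');t=read_camera('top')
cv2.imwrite('pics/g1.png',cv2.resize(s[145:245,200:330],None,fx=6,fy=6,interpolation=cv2.INTER_CUBIC)[:,:,::-1])
cv2.imwrite('pics/g2.png',cv2.resize(t[170:270,270:380],None,fx=6,fy=6,interpolation=cv2.INTER_CUBIC)[:,:,::-1])
```

```text
(no output)
```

View pics/g1.png

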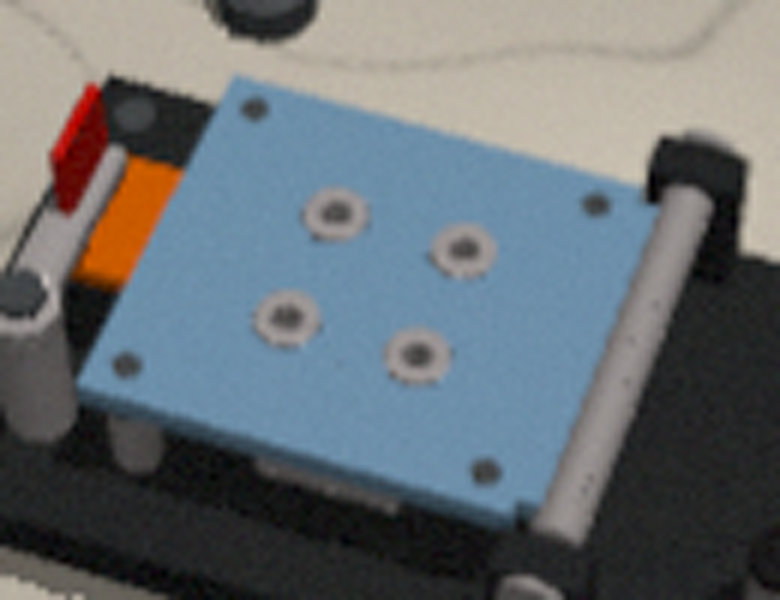

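View pics/g2.png

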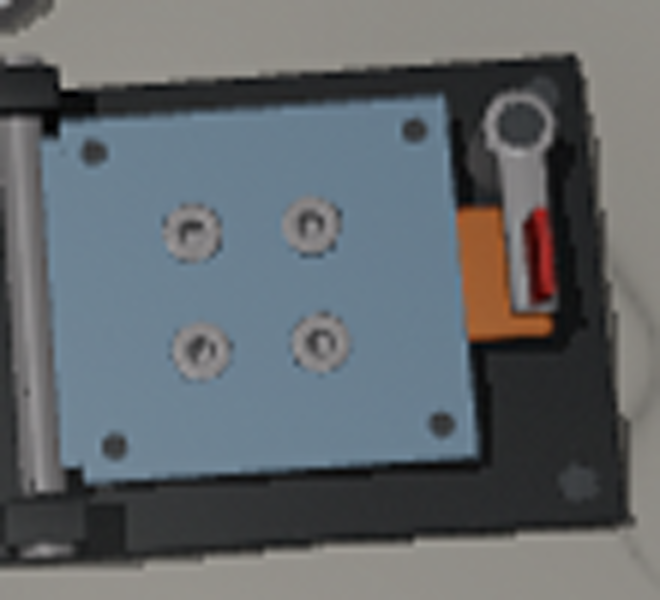

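Run:
```python
from h import *
g=lambda p:(p[0]/6+200-.42,p[1]/6+145-.42)
f=lambda p:(p[0]/6+270-.42,p[1]/6+170-.42)
for a,b in[((126,365),(414,130)),((255,108),(442,424)),((596,205),(114,446)),((485,470),(93,152)),((288,318),(312,226)),((336,213),(321,343)),((463,249),(202,350)),((417,355),(192,232))]:
    p,e=tri(ray("scene",g(a)),ray("top",f(b))); print(np.round(1e3*J.T@(p-O),1),round(1e3*e,1))
a=cv2.cvtColor(cv2.imread("pics/top0.png"),cv2.COLOR_BGR2GRAY)[120:180,235:360]
b=cv2.cvtColor(read_camera("top"),cv2.COLOR_RGB2GRAY)[120:180,235:360]
print("spare/ring shift px",cv2.phaseCorrelate(np.float32(a),np.float32(b)))
```

```text
[  44.1 -120.5   76.1] 0.8
[ -45.9 -120.2   76.5] 0.4
[-45.4 -22.3  76.1] 0.8
[ 44.3 -22.7  76.8] 1.0
[ 16.7 -86.7  76.4] 0.2
[-19.1 -86.5  77.1] 0.7
[-18.7 -50.7  77.6] 0.6
[ 17.3 -50.6  77.6] 0.8
spare/ring shift px ((0.4894404342536589, 0.023195968098818298), 0.999018826977412)
```

```bash
python3 -c "
from cell import finish_job
print(finish_job())"
```

```text
the job is handed in; nothing more can be done
None
```

The leaf is flat over the block, the latch is across the lug at its stop, and I handed the job in at about 17 s with the gripper well clear. I kept the fingers shut and used only their outer faces and tips. They swung the leaf up by its lug end, over the hinge and down to its stop, then pushed the red tab round.

**Final checks:**
- **Leaf:** eight points on its top face measured 76 to 78 mm above the table. The slope is under about 0.01 rad, so it is flat within the tolerance.
- **Latch:** the red tab is at jig (0, -151) mm, about 1.55 rad, across the orange lug. The last push reached about 11 N with no further movement.
- **Other parts:** the ring and spare block look unmoved (0.5 pixel or less of image shift). The plug gauge was still standing in the last pictures, but I did not measure its position.
- **Block:** I never touched it. It is hidden under the closed leaf, so I could not see it at the end.

**Closest margin:** pressing the leaf onto its stop reached 35 N at the wrist, with the limit at 38 N from the fingers. I backed off at once. That was the reading at the end of the move, so a short higher peak can't be ruled out. Every other force reading was about 11 N or less.

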